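Seat a drilling template on the jig's twin pins and latch it

TASK

Put the blue drilling template onto the jig on the bench, its red-striped end over the red pin, so that both pins come up through its two holes and it lies flat and fully down on the pale board; the pins' exact place along their slots has to be felt for (or seen). Then, with the template home, turn the yellow latch arm over the template's edge as far as it goes and let go of everything. Leave the drill, tin, glue bottle and screwdriver where they are.

Things in the scene. Friction and masses are not known exactly. Their poses are not given: they have to be found in the camera images.
- template_grip (a point): Centre of the dark wooden grip block on the loose blue template (0.25 to 0.5 kg, starts flat on the bench): plate 120 (x) x 220 (y) x 10 mm, block 24 (x) x 64 (y) x 40 mm high on the middle of its upper face. This point is 20 mm above the plate's upper face, 30 mm above its underside. Template axes: z up, +y towards the red-striped end.
- hole_red (a point): Centre, on the template's underside, of the round 14 mm through hole near the red-striped end (85 mm from the plate's middle along +y). Template axes.
- hole_plain (a point): Centre, on the template's underside, of the slotted through hole near the plain end (85 mm from the middle along -y): 14 mm wide in x, 19 mm long in y. Template axes.
- jig_seat (a point): Mid-point of the fixed jig, on the upper face of the pale board the template must lie on, 36 mm above the bench. Jig axes: z up, +y to the red pin, +x to the latch side. Plywood base x -100 to 125, y -135 to 135 mm, 18 thick; the board on it covers x -100 to 90, y -60 to 60 mm; nothing else but pins and latch is higher than the board.
- slot_red (a point): Middle of the red pin's slot, level with the board's top (x 0, y +85 mm from jig_seat). Upright pin, 12 mm diameter, top 24 mm above this point, 1.5 mm chamfer. Both pins are on one locked bar and share one x offset from jig_seat, anywhere from -15 to +15 mm and NOT measured: the seated template is off by as much in x, not in y. Jig axes.
- slot_plain (a point): Middle of the bare steel pin's slot, level with the board's top (x 0, y -85 mm from jig_seat). The pin is like the red one, has the same unmeasured x offset and stands at y -85 mm. Jig axes.
- latch_pivot (a point): Fixed vertical pivot of the latch, at x +95, y +50, z +18 mm from jig_seat, mid-height of the arm. Jig axes.
- latch_knob (a point): Middle of the upright black knob on the yellow latch arm: cylinder 18 mm diameter, 28 mm high, 45 mm from the pivot along the arm, its middle 38 mm above the board's top. The arm is 24 mm wide, 12 thick, reaches 65 mm from the pivot; its underside passes 12 mm above the board, so 2 mm above the seated template.
- latch (a joint): Angle of the latch arm, rad: 0 = arm points to the jig's +y (clear of the template); it grows anticlockwise seen from above; 1.57 = arm points to the jig's -x, over the template's edge; stops at -0.6 and 1.6. It stays where left; pushing the knob takes about 2 N.
- drill: Bystander: cordless drill with a red body standing on its black battery, 115 x 75 mm footprint, 180 mm tall. Origin under its centre.
- tin: Bystander: open aluminium tin, 72 mm diameter, 75 mm tall. Origin under its centre.
- glue: Bystander: white glue bottle with orange cap, 56 mm diameter, 160 mm tall. Origin under its centre.
- screwdriver: Bystander: screwdriver lying on the bench. Origin under its middle.

How it is judged (in metres and radians):
On the way, in this order (a step that is already met when the one before it is completed fails the run):
1. the template lies flat and fully down on the board with both pins through its holes, red end at the red pin (x of template_grip in the frame of jig_seat between -0.02 and 0.02 m and y of template_grip in the frame of jig_seat between -0.01 and 0.01 m and z of template_grip in the frame of jig_seat between 0.026 and 0.0325 m and angle between template_grip's own z axis and vertical below 0.04 rad and horizontal distance between hole_red and slot_red below 0.03 m), for 0.2 s.
2. the latch arm is turned over the template's edge (all of step 1 and value of joint latch above 1.4 rad), for 0.2 s.
At the end, for the whole second after the job is handed in: The template lies flat (within 0.04 rad) and down on the pale board (within 2.5 mm), both pins through its holes, red-striped end at the red pin; the latch arm is turned over its edge to at least 1.4 rad; template at rest (all of step 2 and linear speed of template below 0.02 m/s); the robot touches nothing.
It fails at once if the drill is moved more than 30 mm or tipped over (distance of drill from where it was at the start of the episode above 0.03 m or angle between drill's own z axis and vertical above 0.5 rad).
It fails at once if the tin is moved more than 30 mm or tipped over (distance of tin from where it was at the start of the episode above 0.03 m or angle between tin's own z axis and vertical above 0.5 rad).
It fails at once if the glue is moved more than 30 mm or tipped over (distance of glue from where it was at the start of the episode above 0.03 m or angle between glue's own z axis and vertical above 0.5 rad).
It fails at once if the screwdriver is moved more than 30 mm or tipped over (distance of screwdriver from where it was at the start of the episode above 0.03 m).
It also fails if it takes over 72 s, if anything falls off the work surface, if the arm or the gripper's body presses on something with over 40 N, if the wrist force passes 120 N, or if a joint passes its speed limit or range.

ROBOT

A 7-joint arm with a two-finger parallel gripper is mounted at the origin on the work surface. World frame = base frame: x ahead of the robot, y to its left, z up, the work surface at z = 0. Lengths are in mm, angles in rad, forces in N, time in s.
With the tool pointing down it reaches from about 400 to 875 mm from the base axis. Payload 4.4 kg.
Tool frame: the origin (TCP) lies midway between the tips of the shut fingers; the grasp point (between the pads) lies 19 mm behind it (ctrl.grip_point_offset is the distance from the TCP to the grasp point, in mm); z points along the fingers, x is the direction in which the jaws open and shut, and the axes are right-handed (so a half turn about z gives the same grasp; the last joint's range is limited). The gripper opens to 85 mm and grips with 20 to 120 N. Pads are 22 mm wide; open, the fingers measure 114 mm over their backs; the gripper's body (76 mm by 85 mm) begins 54 mm behind the grasp point. The pads swing forward as they close: fully open they stand 13 mm farther back than shut.
Start: joints at [-1.314, 0.628, 0.038, 1.517, -0.027, 0.996, -0.02], TCP at [206.171, 616.45, 231.313] pointing down, gripper open.
Joint ranges: [-3.06, 3.06], [-0.37, 2.12], [-1.25, 1.32], [0.18, 2.47], [-1.1, 4.24], [0.23, 1.98], [-2.94, 2.94]. Speed limits (rad/s): [2.57, 2.57, 3.14, 3.14, 3.14, 3.14, 3.14].

INTERFACE

Orientations are given as [roll, pitch, yaw] about the fixed x, y, z axes, in that order (R = Rz(yaw) Ry(pitch) Rx(roll)).
In Python, from cell import ctrl, viewer gives the robot as it stands.
- The arm moves only by the tool apply_moves, never from a script. Its argument "series" is a list that holds one entry, the list of rows, each a list of 6 numbers: the shift along the tool's x, y, z normalised to -1 to 1, where 1 is 50 mm, then the turn, a rotation vector about the tool's x, y, z normalised to -1 to 1, where 1 is 6 degrees. In form: [[[tx, ty, tz, rx, ry, rz], ...]]. A call has exactly 5 rows; each row shifts and turns the commanded pose from where the row before left it, along the tool's axes as they then stand; what a row does not reach is not made up. A row lasts 1/8 s, in which the tool goes at most 62.5 mm and 10.7 degrees, less where a joint would pass 70% of its speed; a pose out of reach is approached as far as the arm can. A call with a number of a shift or a turn outside -1 to 1 is refused whole. A call with a gripper value outside its range is refused whole. "claw" is the gripper command: -1 is shut, 1 is fully open, values between are in proportion, set as the call begins (left out, the last holds). The fingers move at their own pace and stop on an object; the grip force is fixed at half the most. Time passes only in rows, so rows that do not move let the fingers close, or fill a call up. It gives the time, the measured TCP pose, the force and the opening at its end, in the units of the state.
- ctrl.read_state(): the state, without advancing time (a new reading comes with each control period).
- viewer.get_image(name): name is "scene" or "top" or "wrist"; returns the picture (480x640x3 uint8, blue, green, red); there is no depth.
- viewer.camera_info(name): a dict with "K" (3x3 intrinsics, pixels), "R" (3x3) and "t" (3): a world point X has camera coordinates R X + t. Camera axes: x right, y down, z forward; pixel columns grow to the right and rows downward; lengths in mm; the calibration is good to about 2 mm. A picture is of the moment at which its call begins: read the wrist's pose just before it. camera_info takes no time and is no camera call; for the wrist camera it gives the pose at the moment of the call.
- ctrl.finish_job(): hands the job in, once; it reports no verdict.
Trained networks look in the newest picture that a camera, given by its name, has taken for a name from the list of things; names that differ only in an ending like _2 or _b are one class to them, and where a whole thing is asked for, a point or a joint stands for the part that bears it (a point fixed in the world has none). Each returns a list of dicts, best first, with "score" (0 to 1); they miss things now and then, are a little off and sometimes report something else, mostly with a low value. They report only what shows in the picture. A call takes as long as a camera call.
- viewer.find_in(camera, label): "location" ([column, row] as shares, 0 to 1, of the picture: columns of its width, rows of its height, amid what is visible of it).
The state is a dict: "clock": time; "qpos": joint angles; "qd": joint speeds; "tau": joint torques, N m; "eef_pos": TCP position; "tool_rot": TCP orientation; "force": force on the tool from outside, world axes, zero at the start; "torque": the same for the moment, N m; "width": finger opening in mm.
Only numpy, scipy, OpenCV 4.12 (cv2) and the standard library are available. Lean on these libraries where they do the work, as an engineer would, in place of code of your own. Each camera call takes 0.05 s, during which the arm holds its last target. There are 200 camera calls.

## Working session

There is one attempt and no reset: what is moved stays moved. The work goes in short steps, Python scripts to look and compute and a tool call to move; the robot and the scene stay as the last step left them, time stands still between calls to the robot, and variables do not carry over. Pictures are saved under pics/ and viewed, about 8 in all and at most 12, crops included, and the job is handed in when it is done.

Besides the shell and the picture viewer there is one more tool, called after ">>>" as name(argument=value, ...), one argument or row to a line, values as JSON. apply_moves: Moves the arm, as the interface text tells. Scaled input: -1 to 1 covers 50 mm each way for a shift and 6 degrees each way for a turn. Its arguments: {"type":"object","properties":{"series":{"type":"array","items":{"type":"array","items":{"type":"array","items":{"type":"number"}}}},"claw":{"type":"number"}},"required":["series"]}

```bash
mkdir -p pics; python3 - <<'E'
from cell import ctrl, viewer
import cv2,numpy as np
s=ctrl.read_state(); print(s)
for c in ['top','scene']:
    im=viewer.get_image(c); cv2.imwrite(f'pics/{c}0.png',im)
    i=viewer.camera_info(c); print(c,i)
    for l in ['template_grip','hole_red','hole_plain','slot_red','slot_plain','jig_seat','latch_knob','latch_pivot']:
        r=viewer.find_in(c,l); print(l,[(round(d['score'],2),np.round(np.array(d['location'])*[640,480],1)) for d in r[:2]])
E
```

```text
{'clock': 0.0, 'qpos': array([-1.31381339,  0.62937694,  0.03845475,  1.51838981, -0.02698805,
        0.99627801, -0.01999879]), 'qd': array([-0.00151025,  0.00035366, -0.00041766, -0.00120351, -0.00116386,
        0.00122014, -0.0002543 ]), 'tau': array([-1.12864978e-03, -5.63401330e+01,  1.22603148e+00, -1.93438429e+01,
        1.10701629e-02,  1.08173027e-02,  7.50075799e-06]), 'eef_pos': array([205.96726072, 615.83635735, 230.36237667]), 'tool_rot': array([3.14154759e+00, 1.93316270e-03, 1.24801022e+00]), 'force': array([-0.48997437,  1.25223393,  0.45193807]), 'torque': array([-0.05607493,  0.0144082 , -0.05338429]), 'width': 85.75956693753}
top {'K': array([[587.46157132,   0.        , 311.08832877],
       [  0.        , 587.46157132, 239.75610104],
       [  0.        ,   0.        ,   1.        ]]), 'R': array([[-0.00861192, -0.99994139, -0.00656067],
       [-0.99604962,  0.0091579 , -0.08832492],
       [ 0.08837983,  0.00577411, -0.99607011]]), 't': array([  35.26784627,  568.56157774, 1236.55231898])}
template_grip [(0.78, array([476.7, 275.2]))]
hole_red [(0.67, array(
[... 515 characters left out ...]
 4.54191073e-03,  9.99976561e-01,  5.12339797e-03],
       [ 7.35138218e-01,  1.34310790e-04, -6.77917239e-01],
       [-6.77902037e-01,  6.84544524e-03, -7.35120377e-01]]), 't': array([ -43.95848151, -362.84385901, 1430.85503374])}
template_grip [(0.66, array([171.4, 235.6]))]
hole_red [(0.71, array([174.5, 242.1])), (0.35, array([355.4, 260.2]))]
hole_plain [(0.55, array([172. , 241.9]))]
slot_red [(0.61, array([353.6, 258.6])), (0.48, array([330.2, 340. ]))]
slot_plain [(0.74, array([357.3, 259.7])), (0.23, array([172.6, 234.8]))]
jig_seat []
latch_knob [(0.65, array([386.4, 278. ])), (0.32, array([107.4, 295.6]))]
latch_pivot [(0.98, array([358. , 257.7])), (0.32, array([385.3, 281.1]))]
```

View pics/top0.png

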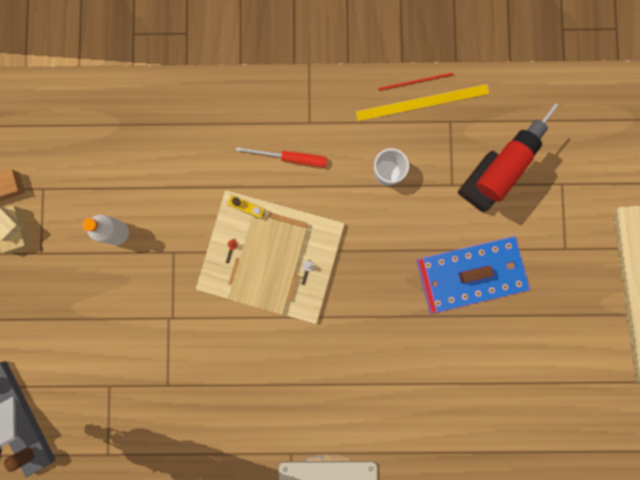

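View pics/scene0.png

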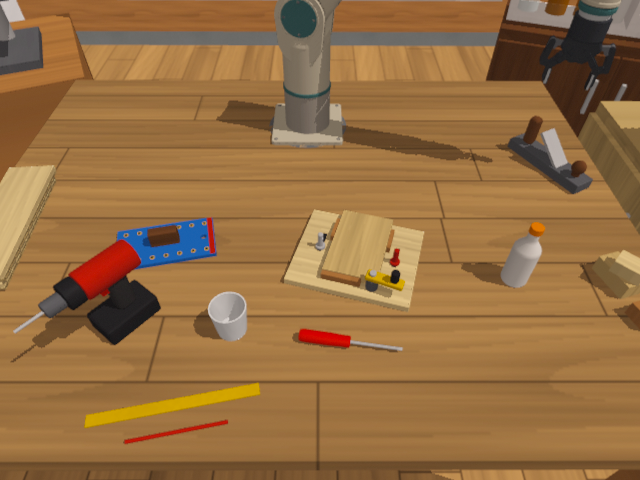

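Top view: the blue template is at about (473,275), with its red end on the left (425,287). The jig is at about (270,257): red pin top at (232,243), steel pin at (309,265), latch pivot at (258,212), knob at (236,202). The latch is near 0.

```bash
cat > h.py <<'E'
from cell import ctrl, viewer
import cv2,numpy as np
from scipy.spatial.transform import Rotation as Ro
def ray(i,px,z):
    d=i['R'].T@np.linalg.inv(i['K'])@np.array([px[0],px[1],1.]); o=-i['R'].T@i['t']
    return (o+d*(z-o[2])/d[2])[:2]
def proj(i,X):
    c=i['R']@np.array(X,float)+i['t']; c=i['K']@c; return c[:2]/c[2]
E
python3 - <<'E'
from h import *
im=cv2.imread('pics/top0.png'); i=viewer.camera_info('top')
h=cv2.cvtColor(im,cv2.COLOR_BGR2HSV)
m=((h[...,0]>100)&(h[...,0]<125)&(h[...,1]>120)).astype('uint8')
red=(((h[...,0]<6)|(h[...,0]>172))&(h[...,1]>170)).astype('uint8'); r2=red.copy(); r2[:,:410]=0; r2[:,445:]=0; r2[:245]=0
m2=cv2.morphologyEx((m|r2),cv2.MORPH_CLOSE,np.ones((5,5)))
cs,_=cv2.findContours(m2,0,2); c=max(cs,key=cv2.contourArea)
P=np.array([ray(i,p[0],10) for p in c]).astype('f4'); R=cv2.minAreaRect(P); print('template',R)
ctr=np.array(R[0]); rc=np.mean([ray(i,(x,y),10) for y,x in zip(*np.nonzero(r2))],0); print('redstripe',rc,np.degrees(np.arctan2(*(rc-ctr)[::-1])))
C=[ray(i,p,18) for p in [(225,192),(344,224),(318,323),(197,291)]]; print('jig base',C)
r3=red[225:265,220:245]; ys,xs=np.nonzero(r3); print('red pin px',xs.min()+220,xs.max()+220,ys.min()+225,ys.max()+225)
a=ray(i,(233,243),60);b=ray(i,(309,265),60); print('pins',a,b,np.linalg.norm(a-b),np.degrees(np.arctan2(*(a-b)[::-1])))
print('knob',ray(i,(236,202),88),'pivot',ray(i,(258,212),60))
cv2.imwrite('pics/j.png',cv2.resize(im[180:335,185:355],None,fx=4.5,fy=3.85,interpolation=cv2.INTER_CUBIC)[:600,:800])
for z in (0,): print('drill',ray(i,(485,195),0),'tin',ray(i,(391,175),0))
E
```

```text
template ((492.51715087890625, -319.56329345703125), (118.04110717773438, 214.96078491210938), 12.69422435760498)
redstripe [ 469.24724298 -218.40783564] 102.9549984056346
jig base [array([675.64748072, 216.85851543]), array([603.08342269, -41.290656  ]), array([391.08090991,  17.03750081]), array([461.32721374, 276.08419402])]
red pin px 229 234 241 249
pins [560.46781986 193.21599724] [513.08252633  34.80282129] 165.34842109698718 73.3467769991743
knob [642.56454252 183.4118636 ] pivot [625.27231635 140.91031531]
drill [ 666.49784967 -353.39478602] tin [ 713.1873827  -147.54758437]
```

```bash
cat >> h.py <<'E'
def plan(x,y,z,yaw,n=None):
    """rows from measured pose to TCP target (tool down, yaw deg)"""
    s=ctrl.read_state(); p=s['eef_pos'].copy(); R=Ro.from_euler('xyz',s['tool_rot'])
    T=np.array([x,y,z],float); RT=Ro.from_euler('xyz',[np.pi,0,np.radians(yaw)])
    dr=(R.inv()*RT).as_rotvec(degrees=True); d=np.linalg.norm(T-p)
    if n is None: n=int(np.ceil(max(d/49.5,np.abs(dr).max()/5.95,1e-6)))
    N=-(-n//5)*5; rows=[]
    for k in range(N):
        if k>=n: rows.append([0]*6); continue
        sh=R.inv().apply((T-p)/(n-k))/50; tr=(R.inv()*RT).as_rotvec(degrees=True)/(n-k)/6
        row=np.round(np.r_[sh,tr],3 if n<=5 else 2); row=np.clip(row,-1,1); rows.append([float(v) for v in row])
        p=p+R.apply(row[:3]*50); R=R*Ro.from_rotvec(row[3:]*6,degrees=True)
    for k in range(0,N,5): print([rows[k:k+5]])
    print('end',p.round(1),R.as_euler('xyz',degrees=True).round(2))
def st():
    s=ctrl.read_state(); print(round(s['clock'],2),s['eef_pos'].round(1),np.degrees(s['tool_rot']).round(2),'F',s['force'].round(1),'T',s['torque'].round(2),'w',round(s['width'],1))
E
python3 -c "
from h import *
plan(500,105,330,-15.5)"
```

```text
[[[-0.52, 0.59, -0.13, -0.0, 0.0, 0.97], [-0.46, 0.64, -0.13, -0.0, 0.0, 0.97], [-0.39, 0.68, -0.13, -0.0, 0.0, 0.97], [-0.32, 0.72, -0.13, -0.0, 0.0, 0.97], [-0.25, 0.75, -0.13, -0.0, 0.0, 0.97]]]
[[[-0.17, 0.77, -0.13, -0.0, 0.0, 0.97], [-0.09, 0.78, -0.13, -0.0, 0.0, 0.96], [-0.01, 0.79, -0.13, -0.0, 0.0, 0.97], [0.06, 0.78, -0.13, -0.0, 0.0, 0.96], [0.14, 0.77, -0.13, -0.0, 0.0, 0.97]]]
[[[0.22, 0.75, -0.13, 0.0, 0.0, 0.96], [0.3, 0.73, -0.14, 0.0, 0.0, 0.97], [0.37, 0.7, -0.13, 0.0, 0.0, 0.96], [0.44, 0.65, -0.14, 0.0, 0.0, 0.97], [0.5, 0.61, -0.13, 0.0, 0.0, 0.96]]]
end [500.2 104.8 329.8] [180.     0.   -15.49]
```

>>> apply_moves(
  series=[
    [[-0.52, 0.59, -0.13, 0, 0, 0.97], [-0.46, 0.64, -0.13, 0, 0, 0.97], [-0.39, 0.68, -0.13, 0, 0, 0.97], [-0.32, 0.72, -0.13, 0, 0, 0.97], [-0.25, 0.75, -0.13, 0, 0, 0.97]],
  ],
)

```text
clock: 1.52
eef_pos: [305.2, 444.9, 264.2]
tool_rot: [-3.141, -0.001, 0.737]
force: [1.0, 0.2, -0.5]
width: 85.1
```

>>> apply_moves(
  series=[
    [[-0.17, 0.77, -0.13, 0, 0, 0.97], [-0.09, 0.78, -0.13, 0, 0, 0.96], [-0.01, 0.79, -0.13, 0, 0, 0.97], [0.06, 0.78, -0.13, 0, 0, 0.96], [0.14, 0.77, -0.13, 0, 0, 0.97]],
  ],
)

```text
clock: 2.15
eef_pos: [402.8, 274.5, 296.8]
tool_rot: [-3.141, -0.001, 0.231]
force: [-0.1, 1.0, 0.7]
width: 85.4
```

>>> apply_moves(
  series=[
    [[0.22, 0.75, -0.13, 0, 0, 0.96], [0.3, 0.73, -0.14, 0, 0, 0.97], [0.37, 0.7, -0.13, 0, 0, 0.96], [0.44, 0.65, -0.14, 0, 0, 0.97], [0.5, 0.61, -0.13, 0, 0, 0.96]],
  ],
)

```text
clock: 2.78
eef_pos: [500.8, 103.9, 330.3]
tool_rot: [-3.141, -0.0, -0.273]
force: [-0.2, 1.2, -0.1]
width: 85.2
```

>>> apply_moves(
  series=[
    [[0, 0, 0, 0, 0, 0], [0, 0, 0, 0, 0, 0], [0, 0, 0, 0, 0, 0], [0, 0, 0, 0, 0, 0], [0, 0, 0, 0, 0, 0]],
  ],
)

```text
clock: 3.4
eef_pos: [500.0, 105.3, 329.7]
tool_rot: [-3.142, 0.0, -0.269]
force: [0.6, -1.2, -0.4]
width: 85.6
```

```bash
python3 - <<'E'
from h import *
st()
im=viewer.get_image('wrist'); i=viewer.camera_info('wrist'); cv2.imwrite('pics/w1.png',im); print(i)
print('cam',-i['R'].T@i['t'])
import pickle; pickle.dump(i,open('w1.pkl','wb'))
plan(492.5,-319.5,160,12.7)
E
```

```text
3.4 [500.  105.3 329.7] [-1.800e+02  1.000e-02 -1.543e+01] F [ 0.6 -1.2 -0.4] T [-0.05  0.03  0.02] w 85.6
{'K': array([[384.50247552,   0.        , 321.1015785 ],
       [  0.        , 384.50247552, 241.9781466 ],
       [  0.        ,   0.        ,   1.        ]]), 'R': array([[ 9.63774164e-01, -2.66719455e-01,  3.06019416e-04],
       [-2.55315724e-01, -9.22234371e-01,  2.90340569e-01],
       [-7.71572567e-02, -2.79900871e-01, -9.56923330e-01]]), 't': array([-454.61695682,  158.49462868,  541.25796618])}
cam [520.37622811 176.41258329 472.06407656]
[[[0.21, 0.82, 0.34, -0.0, 0.0, -0.47], [0.17, 0.83, 0.34, -0.0, 0.0, -0.47], [0.13, 0.84, 0.34, -0.0, 0.0, -0.47], [0.09, 0.85, 0.34, -0.0, 0.0, -0.47], [0.05, 0.85, 0.34, -0.0, 0.0, -0.47]]]
[[[0.0, 0.85, 0.34, -0.0, 0.0, -0.47], [-0.04, 0.85, 0.34, -0.0, 0.0, -0.47], [-0.08, 0.84, 0.34, -0.0, 0.0, -0.47], [-0.12, 0.84, 0.34, -0.0, 0.0, -0.47], [-0.15, 0.84, 0.33, -0.0, 0.0, -0.46]]]
end [ 492.7 -319.5  160.2] [-179.99    0.     12.69]
```

View pics/w1.png

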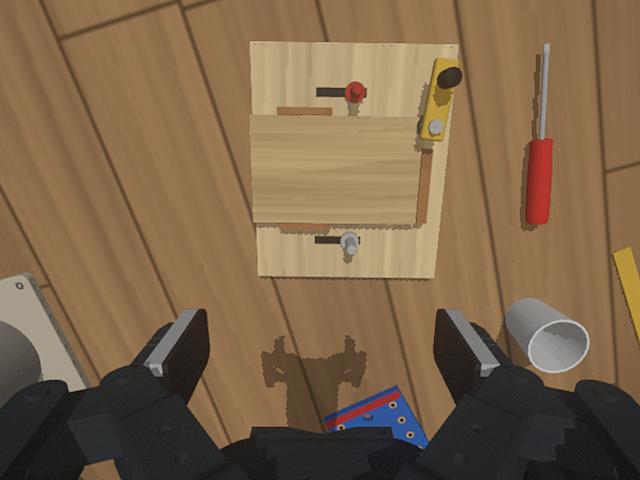

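The wrist view shows the jig upright in the image: red pin top near (356,88), steel pin top near (349,250), base corners at (250,42), (458,44), (435,278), (258,278). The pins sit on the +x side of their slots. I'll enlarge this to measure it while moving to the template.

```bash
python3 - <<'E'
from h import *
im=cv2.imread('pics/w1.png')
a=cv2.resize(im[70:120,310:400],None,fx=8,fy=8,interpolation=cv2.INTER_CUBIC)[:300]
b=cv2.resize(im[225:262,310:400],None,fx=8,fy=8,interpolation=cv2.INTER_CUBIC)[:296]
o=np.vstack([a,b])
for k in range(9): cv2.putText(o,str(310+10*k),(80*k,10),0,.35,(0,0,0))
for k in range(4): cv2.putText(o,str(70+10*k),(0,80*k+5),0,.35,(0,0,255)); cv2.putText(o,str(225+10*k),(0,300+80*k+5),0,.35,(0,0,255))
cv2.imwrite('pics/c1.png',o)
E
```

```text
(no output)
```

View pics/c1.png

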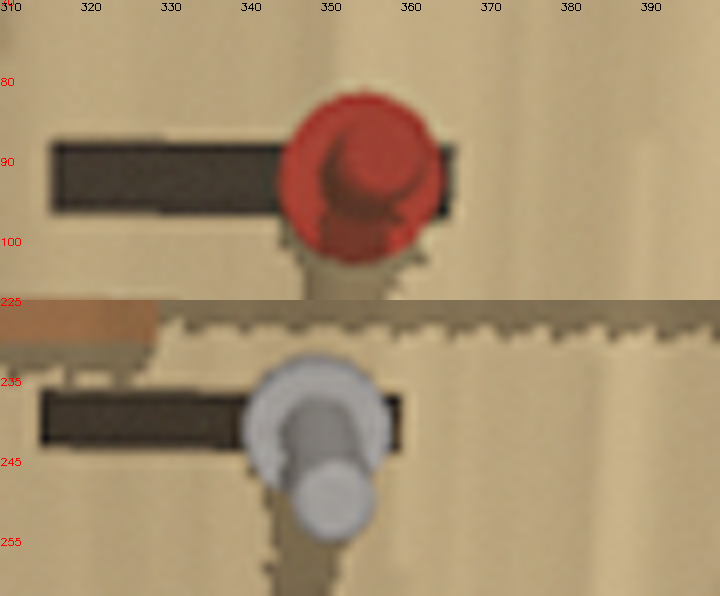

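>>> apply_moves(
  series=[
    [[0.21, 0.82, 0.34, 0, 0, -0.47], [0.17, 0.83, 0.34, 0, 0, -0.47], [0.13, 0.84, 0.34, 0, 0, -0.47], [0.09, 0.85, 0.34, 0, 0, -0.47], [0.05, 0.85, 0.34, 0, 0, -0.47]],
  ],
)

```text
clock: 4.08
eef_pos: [496.5, -108.8, 244.3]
tool_rot: [-3.142, -0.0, -0.022]
force: [0.1, -0.7, -0.2]
width: 85.5
```

>>> apply_moves(
  series=[
    [[0.0, 0.85, 0.34, 0, 0, -0.47], [-0.04, 0.85, 0.34, 0, 0, -0.47], [-0.08, 0.84, 0.34, 0, 0, -0.47], [-0.12, 0.84, 0.34, 0, 0, -0.47], [-0.15, 0.84, 0.33, 0, 0, -0.46]],
  ],
)

```text
clock: 4.7
eef_pos: [492.7, -321.1, 159.6]
tool_rot: [-3.141, -0.0, 0.223]
force: [-0.6, -0.6, 0.8]
width: 85.5
```

>>> apply_moves(
  series=[
    [[0, 0, 0, 0, 0, 0], [0, 0, 0, 0, 0, 0], [0, 0, 0, 0, 0, 0], [0, 0, 0, 0, 0, 0], [0, 0, 0, 0, 0, 0]],
  ],
)

```text
clock: 5.32
eef_pos: [493.0, -319.2, 160.6]
tool_rot: [3.142, -0.0, 0.222]
force: [-0.9, -0.2, 0.0]
width: 85.1
```

```bash
python3 - <<'E'
from h import *
st()
im=viewer.get_image('wrist'); i=viewer.camera_info('wrist'); cv2.imwrite('pics/w2.png',im)
import pickle; pickle.dump(i,open('w2.pkl','wb'))
E
```

```text
5.33 [ 493.  -319.2  160.6] [ 1.800e+02 -3.000e-02  1.271e+01] F [-0.9 -0.2  0. ] T [-0.01 -0.03 -0.07] w 85.1
```

View pics/w2.png

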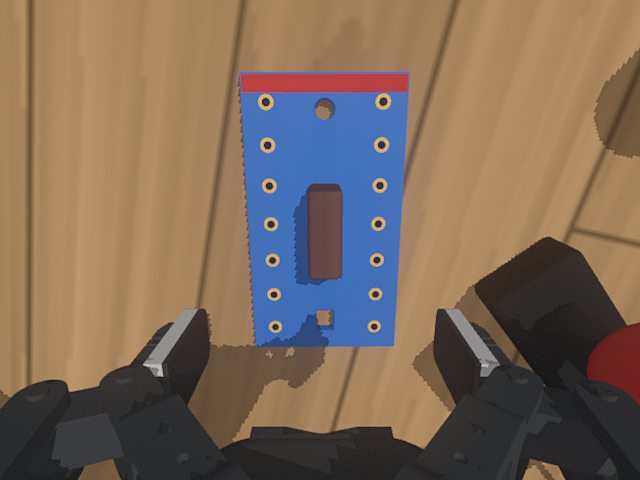

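```bash
python3 - <<'E'
from h import *
import pickle
i=pickle.load(open('w1.pkl','rb'))
a=ray(i,(357.9,89),60);b=ray(i,(351.7,249.9),60)
print('pins',a,b,np.linalg.norm(a-b),'mid',(a+b)/2,'dir',np.degrees(np.arctan2(*(a-b)[::-1])))
C=np.array([ray(i,p,18) for p in [(250,42),(458,44),(435,278),(258,278)]]); m=C.mean(0); print(C.round(1),m)
for u,v in((3,0),(2,1),(0,1),(3,2)): e=C[v]-C[u]; print(np.linalg.norm(e),np.degrees(np.arctan2(*e[::-1])))
print('knob',ray(i,(450,76),88))
i=pickle.load(open('w2.pkl','rb'))
r=ray(i,(324,110),10);p=ray(i,(325,318),10);print('holes',r,p,np.linalg.norm(r-p),(r+p)/2,np.degrees(np.arctan2(*(r-p)[::-1])))
C=np.array([ray(i,q,10) for q in [(240.5,73),(409,73),(394.5,346),(256,346)]]);print(C.round(1),C.mean(0))
g=[ray(i,q,50) for q in[(309,191),(341,191),(341,278),(308.5,278)]];print('grip',np.mean(g,0),np.round(g,1))
E
```

```text
pins [565.20172714 200.04081064] [517.89710206  37.69094005] 169.1011769137043 mid [541.5494146  118.86587534] dir 73.75521987651008
[[470.1 278.5]
 [683.5 217.5]
 [610.5 -41.1]
 [393.8  18.9]] [539.46549113 118.43691146]
270.58157958646945 73.60665964417976
268.6641921355824 74.22271490843313
221.9200007195367 -15.963365627798076
224.83122147992896 -15.476315105611066
knob [646.77483549 186.62911202]
holes [ 477.09865636 -236.64241265] [ 514.85627336 -399.02948799] 166.71892477289117 [ 495.97746486 -317.83595032] 103.08961047004004
[[ 414.5 -225.5]
 [ 529.9 -199.6]
 [ 579.7 -412.2]
 [ 462.5 -438.5]] [ 496.62734563 -318.92635405]
grip [ 495.74972583 -317.5089651 ] [[ 478.7 -289.7]
 [ 499.3 -285. ]
 [ 513.8 -345.2]
 [ 491.3 -350.2]]
```

```bash
python3 -c "
from h import *
plan(495.9,-318,16,12.9)"
```

```text
[[[0.022, -0.005, 0.964, 0.0, -0.001, -0.012], [0.022, -0.005, 0.964, 0.001, -0.001, -0.011], [0.021, -0.005, 0.963, 0.0, -0.001, -0.012], [0, 0, 0, 0, 0, 0], [0, 0, 0, 0, 0, 0]]]
end [ 495.9 -318.    16. ] [180.   -0.   12.9]
```

>>> apply_moves(
  series=[
    [[0.033, -0.008, 0.8, 0, 0, -0.018], [0.032, -0.007, 0.8, 0, 0, -0.017], [0, 0, 0.6, 0, 0, 0], [0, 0, 0.4, 0, 0, 0], [0, 0, 0.29, 0, 0, 0]],
  ],
)

```text
clock: 6.0
eef_pos: [495.6, -318.6, 15.1]
tool_rot: [3.142, 0.0, 0.224]
force: [-0.0, 0.3, -0.6]
width: 85.4
```

>>> apply_moves(
  series=[
    [[0, 0, 0, 0, 0, 0], [0, 0, 0, 0, 0, 0], [0, 0, 0, 0, 0, 0], [0, 0, 0, 0, 0, 0], [0, 0, 0, 0, 0, 0]],
  ],
  claw=-1,
)

```text
clock: 6.62
eef_pos: [496.2, -319.0, 16.8]
tool_rot: [3.14, -0.001, 0.224]
force: [0.3, 0.5, 7.3]
width: 23.2
```

>>> apply_moves(
  series=[
    [[0, 0, 0, 0, 0, 0], [0, 0, 0, 0, 0, 0], [0, 0, 0, 0, 0, 0], [0, 0, 0, 0, 0, 0], [0, 0, 0, 0, 0, 0]],
  ],
)

```text
clock: 7.25
eef_pos: [496.3, -319.0, 16.8]
tool_rot: [3.14, -0.001, 0.224]
force: [-0.3, 0.4, 5.4]
width: 23.2
```

>>> apply_moves(
  series=[
    [[0, 0, -0.2, 0, 0, 0], [0, 0, -0.5, 0, 0, 0], [0, 0, -0.9, 0, 0, 0], [0, 0, -0.9, 0, 0, 0], [0, 0, -0.5, 0, 0, 0]],
  ],
)

```text
clock: 7.88
eef_pos: [495.9, -318.8, 168.4]
tool_rot: [3.14, -0.002, 0.224]
force: [-0.8, 1.0, -3.6]
width: 23.6
```

```bash
python3 -c "
from h import *
st()
plan(541.5,118.9,170,-16.1)"
```

```text
7.88 [ 495.9 -318.8  168.4] [ 1.799e+02 -1.000e-01  1.285e+01] F [-0.8  1.  -3.6] T [-0.04 -0.04 -0.02] w 23.6
[[[0.32, -0.93, -0.0, 0.0, -0.0, 0.54], [0.26, -0.94, -0.01, 0.0, -0.0, 0.54], [0.21, -0.96, -0.0, 0.0, -0.0, 0.53], [0.15, -0.96, -0.01, 0.0, -0.0, 0.54], [0.1, -0.97, -0.0, 0.0, -0.0, 0.53]]]
[[[0.05, -0.98, -0.01, 0.0, -0.01, 0.54], [-0.01, -0.98, -0.0, 0.0, -0.0, 0.53], [-0.06, -0.97, -0.01, 0.0, -0.01, 0.54], [-0.12, -0.97, -0.0, 0.01, -0.0, 0.53], [0, 0, 0, 0, 0, 0]]]
end [541.6 118.7 169.9] [-1.7999e+02 -1.0000e-02 -1.6070e+01]
```

>>> apply_moves(
  series=[
    [[0.32, -0.93, 0, 0, 0, 0.54], [0.26, -0.94, -0.01, 0, 0, 0.54], [0.21, -0.96, 0, 0, 0, 0.53], [0.15, -0.96, -0.01, 0, 0, 0.54], [0.1, -0.97, 0, 0, 0, 0.53]],
  ],
)

```text
clock: 8.5
eef_pos: [520.3, -73.6, 167.0]
tool_rot: [-3.141, 0.0, -0.058]
force: [1.1, 0.1, -2.2]
width: 22.8
```

>>> apply_moves(
  series=[
    [[0.05, -0.98, -0.01, 0, 0, 0.54], [-0.01, -0.98, 0, 0, 0, 0.53], [-0.06, -0.97, -0.01, 0, 0, 0.54], [-0.12, -0.97, 0, 0, 0, 0.53], [0, 0, 0, 0, 0, 0]],
  ],
)

```text
clock: 9.12
eef_pos: [540.3, 125.3, 167.2]
tool_rot: [-3.139, 0.002, -0.272]
force: [0.8, -0.5, -2.5]
width: 23.1
```

>>> apply_moves(
  series=[
    [[0, 0, 0, 0, 0, 0], [0, 0, 0, 0, 0, 0], [0, 0, 0, 0, 0, 0], [0, 0, 0, 0, 0, 0], [0, 0, 0, 0, 0, 0]],
  ],
)

```text
clock: 9.75
eef_pos: [541.2, 118.8, 167.8]
tool_rot: [-3.142, 0.0, -0.281]
force: [0.4, 0.4, -1.8]
width: 23.8
```

```bash
python3 - <<'E'
from h import *
st()
im=viewer.get_image('wrist'); i=viewer.camera_info('wrist'); cv2.imwrite('pics/w3.png',im)
import pickle; pickle.dump((i,ctrl.read_state()),open('w3.pkl','wb'))
E
```

```text
9.75 [541.2 118.8 167.8] [-1.80e+02  1.00e-02 -1.61e+01] F [ 0.4  0.4 -1.8] T [-0.06 -0.02  0.07] w 23.8
```

View pics/w3.png

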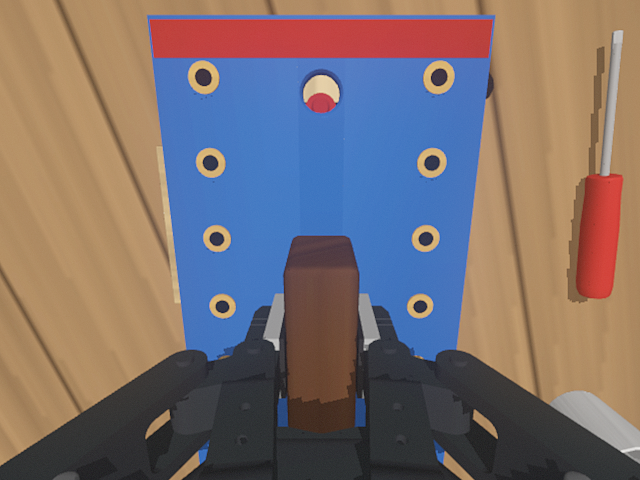

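The template is held straight, and the red pin shows through the red hole at about (321,103), centred in x. The hole rim on the upper face runs from about (302..341, 70..113).

```bash
python3 - <<'E'
from h import *
import pickle
i,s=pickle.load(open('w3.pkl','rb')); T=s['eef_pos']; R=Ro.from_euler('xyz',s['tool_rot']).as_matrix()
im=cv2.imread('pics/w3.png'); print(im[60:120:3,321].tolist())
for z in (159,161,163):
  h=ray(i,(321.5,92),z); e=np.array([ray(i,q,z) for q in[(150,16.5),(494,16.5)]]); 
  d=R.T@np.r_[h-T[:2],0]; print(z,'hole',h,'in tool',d,'edge tool',(R.T@np.r_[e.mean(0)-T[:2],0])[:2],np.degrees(np.arctan2(*(e[1]-e[0])[::-1])),np.linalg.norm(e[1]-e[0]))
# predicted pixel of pin top & rim
print('pin',proj(i,[565.2,200,60]))
a=cv2.resize(im[55:125,285:357],None,fx=8,fy=8,interpolation=cv2.INTER_CUBIC); cv2.imwrite('pics/c3.png',a)
E
```

```text
[[196, 124, 85], [194, 124, 85], [194, 123, 83], [145, 87, 65], [118, 71, 62], [151, 187, 211], [169, 207, 229], [168, 206, 229], [167, 206, 228], [168, 207, 228], [168, 207, 228], [80, 76, 192], [81, 70, 190], [78, 65, 186], [81, 69, 186], [82, 67, 185], [82, 68, 185], [73, 62, 190], [200, 121, 60], [195, 123, 73]]
159 hole [565.72946898 201.07168246] in tool [ 8.10439063e-01 -8.57836318e+01  5.29521700e-03] edge tool [   0.99397574 -110.38059632] -16.101171913502192 119.9355786874171
161 hole [565.68388124 200.92354741] in tool [ 8.07689505e-01 -8.56286651e+01  5.28571471e-03] edge tool [   0.98879693 -109.90007078] -16.101171913502178 118.34814340405673
163 hole [565.63829349 200.77541237] in tool [ 8.04939946e-01 -8.54736984e+01  5.27621242e-03] edge tool [   0.98361813 -109.41954524] -16.10117191350218 116.76070812069635
pin [320.93400206 107.40813338]
```

View pics/c3.png

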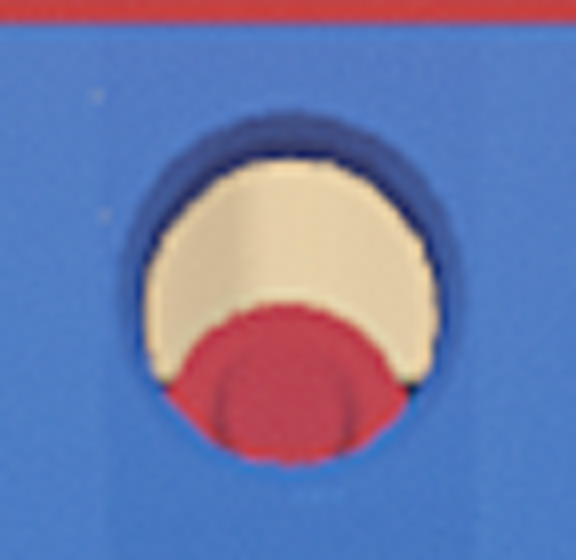

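>>> apply_moves(
  series=[
    [[-0.006, 0.016, 0.4, 0, 0, 0], [0, 0, 0.6, 0, 0, 0], [0, 0, 0.4, 0, 0, 0], [0, 0, 0.1, 0, 0, 0], [0, 0, 0, 0, 0, 0]],
  ],
)

```text
clock: 10.42
eef_pos: [540.9, 118.3, 93.0]
tool_rot: [3.142, -0.0, -0.281]
force: [0.4, 0.0, -2.1]
width: 23.2
```

>>> apply_moves(
  series=[
    [[0, 0, 0, 0, 0, 0], [0, 0, 0, 0, 0, 0], [0, 0, 0, 0, 0, 0], [0, 0, 0, 0, 0, 0], [0, 0, 0, 0, 0, 0]],
  ],
)

```text
clock: 11.05
eef_pos: [540.6, 118.4, 92.8]
tool_rot: [-3.142, 0.0, -0.28]
force: [-1.0, -0.2, -2.8]
width: 23.0
```

```bash
python3 - <<'E'
from h import *
st()
im=viewer.get_image('wrist'); i=viewer.camera_info('wrist'); s=ctrl.read_state(); cv2.imwrite('pics/w4.png',im)
import pickle; pickle.dump((i,s),open('w4.pkl','wb'))
a=cv2.resize(im[55:125,285:357],None,fx=8,fy=8,interpolation=cv2.INTER_CUBIC); cv2.imwrite('pics/c4.png',a)
E
```

```text
11.05 [540.6 118.4  92.8] [-180.      0.    -16.06] F [-1.  -0.2 -2.8] T [ 0.01 -0.02  0.06] w 23.0
```

View pics/c4.png

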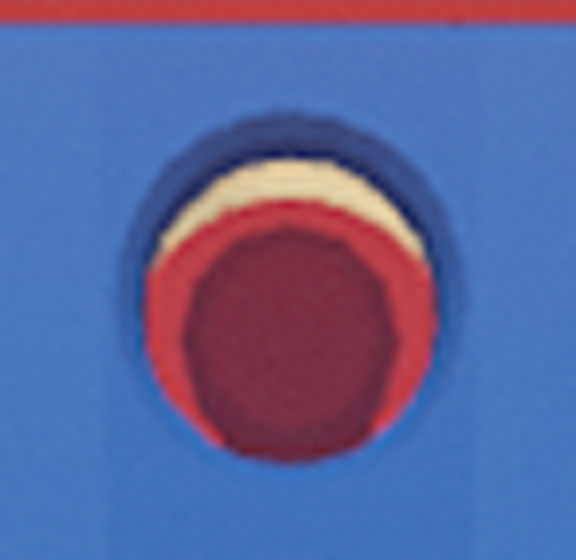

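```bash
python3 - <<'E'
from h import *
import pickle
i,s=pickle.load(open('w4.pkl','rb'))
R=Ro.from_euler('xyz',s['tool_rot']).as_matrix()
f=lambda px,z:(R.T@np.r_[ray(i,px,z)-s['eef_pos'][:2],0])[:2].round(2)
def Z(px,z): return (i['R']@np.r_[ray(i,px,z),z]+i['t'])[2].round(1)
for z in (74,76): print(z,'under',f((321.4,93.1),z),Z((321,93.1),z),'top',f((321.4,90.75),z+10),Z((321,91),z+10))
print('pin',f((321.4,97.1),60),Z((321,97),60), f((321.4,97.1),59))
E
```

```text
74 under [  0.8  -86.15] 150.7 top [  0.79 -86.2 ] 141.1
76 under [  0.8 -86. ] 148.8 top [  0.79 -86.04] 139.2
pin [  0.82 -85.6 ] 164.2 [  0.82 -85.67]
```

>>> apply_moves(
  series=[
    [[0, 0.009, 0.1, 0, 0, 0], [0, 0, 0.1, 0, 0, 0], [0, 0, 0.1, 0, 0, 0], [0, 0, 0.1, 0, 0, 0], [0, 0, 0.05, 0, 0, 0]],
  ],
)

```text
clock: 11.72
eef_pos: [540.3, 117.9, 69.8]
tool_rot: [3.141, 0.001, -0.28]
force: [-0.8, -0.1, -3.2]
width: 23.2
```

>>> apply_moves(
  series=[
    [[0, 0, 0.06, 0, 0, 0], [0, 0, 0.06, 0, 0, 0], [0, 0, 0.06, 0, 0, 0], [0, 0, 0.06, 0, 0, 0], [0, 0, 0.04, 0, 0, 0]],
  ],
)

```text
clock: 12.35
eef_pos: [540.5, 118.0, 56.1]
tool_rot: [3.142, 0.0, -0.28]
force: [-0.2, 0.1, -2.5]
width: 23.2
```

>>> apply_moves(
  series=[
    [[0, 0, 0.02, 0, 0, 0], [0, 0, 0.02, 0, 0, 0], [0, 0, 0.02, 0, 0, 0], [0, 0, 0, 0, 0, 0], [0, 0, 0, 0, 0, 0]],
  ],
)

```text
clock: 12.98
eef_pos: [540.5, 118.0, 53.3]
tool_rot: [-3.142, -0.0, -0.28]
force: [0.1, -0.0, -3.4]
width: 23.4
```

>>> apply_moves(
  series=[
    [[0, 0, 0.02, 0, 0, 0], [0, 0, 0.02, 0, 0, 0], [0, 0, 0.01, 0, 0, 0], [0, 0, 0, 0, 0, 0], [0, 0, 0, 0, 0, 0]],
  ],
)

```text
clock: 13.6
eef_pos: [540.6, 118.0, 52.8]
tool_rot: [-3.14, -0.0, -0.28]
force: [-4.7, 0.3, 15.9]
width: 23.0
```

>>> apply_moves(
  series=[
    [[0, 0, -0.02, 0, 0, 0], [0, 0, 0, 0, 0, 0], [0, 0, 0, 0, 0, 0], [0, 0, 0, 0, 0, 0], [0, 0, 0, 0, 0, 0]],
  ],
  claw=1,
)

```text
clock: 14.22
eef_pos: [540.5, 117.9, 51.7]
tool_rot: [3.141, 0.0, -0.28]
force: [-0.2, 0.2, 0.0]
width: 85.3
```

>>> apply_moves(
  series=[
    [[0, 0, -0.1, 0, 0, 0], [0, 0, -0.4, 0, 0, 0], [0, 0, -0.8, 0, 0, 0], [0, 0, -1, 0, 0, 0], [0, 0, -1, 0, 0, 0]],
  ],
)

```text
clock: 14.85
eef_pos: [540.2, 117.8, 218.5]
tool_rot: [3.141, 0.0, -0.281]
force: [0.2, 0.3, -0.5]
width: 85.3
```

>>> apply_moves(
  series=[
    [[0, 1, -1, 0, 0, 0], [0, 1, -1, 0, 0, 0], [0, 0, -0.5, 0, 0, 0], [0, 0, 0, 0, 0, 0], [0, 0, 0, 0, 0, 0]],
  ],
  claw=-1,
)

```text
clock: 15.48
eef_pos: [515.4, 33.7, 329.4]
tool_rot: [3.141, 0.001, -0.28]
force: [-0.4, -0.3, -0.4]
width: -0.5
```

```bash
python3 - <<'E'
from h import *
st()
im=viewer.get_image('wrist'); i=viewer.camera_info('wrist'); s=ctrl.read_state(); cv2.imwrite('pics/w5.png',im)
import pickle; pickle.dump((i,s),open('w5.pkl','wb'))
plan(675.8,178,130,-16)
E
```

```text
15.47 [515.4  33.7 329.4] [ 1.7999e+02  9.0000e-02 -1.6010e+01] F [-0.4 -0.3 -0.4] T [ 0.01 -0.04 -0.02] w -0.5
[[[0.38, -0.61, 0.66, 0.0, 0.0, -0.0], [0.38, -0.61, 0.66, 0.0, 0.0, -0.0], [0.38, -0.61, 0.66, 0.0, 0.01, -0.0], [0.39, -0.61, 0.66, 0.0, 0.0, -0.0], [0.38, -0.61, 0.67, 0.0, 0.01, -0.0]]]
[[[0.39, -0.61, 0.67, 0.01, 0.0, -0.0], [0, 0, 0, 0, 0, 0], [0, 0, 0, 0, 0, 0], [0, 0, 0, 0, 0, 0], [0, 0, 0, 0, 0, 0]]]
end [676.  177.8 129.8] [-179.98    0.    -16.  ]
```

View pics/w5.png

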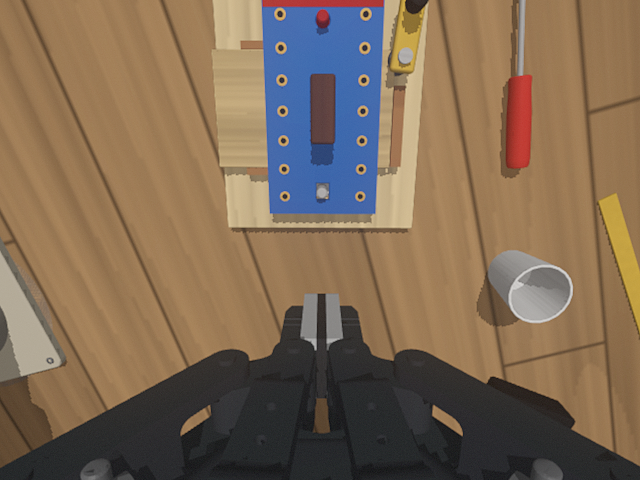

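The template is flat on the board with the red pin at (322,18) and the steel pin at (322,192), both showing through the holes. Now the latch, with the fingers shut.

>>> apply_moves(
  series=[
    [[0.38, -0.61, 0.66, 0, 0, 0], [0.38, -0.61, 0.66, 0, 0, 0], [0.38, -0.61, 0.66, 0, 0, 0], [0.39, -0.61, 0.66, 0, 0, 0], [0.38, -0.61, 0.67, 0, 0, 0]],
  ],
)

```text
clock: 16.15
eef_pos: [649.9, 154.3, 161.6]
tool_rot: [3.14, 0.002, -0.28]
force: [1.0, 0.1, 0.3]
width: -0.2
```

>>> apply_moves(
  series=[
    [[0.39, -0.61, 0.67, 0, 0, 0], [0, 0, 0, 0, 0, 0], [0, 0, 0.6, 0, 0, 0], [0, 0, 0.5, 0, 0, 0], [0, 0, 0.14, 0, 0, 0]],
  ],
)

```text
clock: 16.77
eef_pos: [675.4, 176.1, 67.7]
tool_rot: [3.139, 0.003, -0.281]
force: [-0.4, -0.1, -0.3]
width: -0.0
```

```bash
python3 - <<'E'
from h import *
st()
# arc plan: th in rad, d offset, jig yaw -16
def pose(th,d,y0=-16.0):
    c,s=np.cos(np.radians(y0)),np.sin(np.radians(y0)); J=np.array([[c,-s],[s,c]])
    l=np.array([95-45*np.sin(th)+d*np.cos(th),50+45*np.cos(th)+d*np.sin(th)])
    return np.array([527.5,121.8])+J@l, y0+np.degrees(th)
s=ctrl.read_state(); p=s['eef_pos'].copy(); yaw=np.degrees(s['tool_rot'][2])
ths=[-0.02]+list(np.linspace(0.08,1.60,16)); ds=[26]+[20]*16
rows=[]
for th,d in zip(ths,ds):
    q,y=pose(th,d); R=Ro.from_euler('xyz',[180,0,yaw],degrees=True)
    v=R.inv().apply(np.r_[q-p[:2],68-p[2]])/50; w=-(y-yaw)/6
    row=np.round([*v,0,0,w],3); rows.append(row.tolist()); p=p+R.apply(row[:3]*50); yaw-=row[5]*6
for k in range(0,17,5): print(rows[k:k+5])
print(p,yaw)
E
```

```text
16.77 [675.4 176.1  67.7] [179.87   0.18 -16.11] F [-0.4 -0.1 -0.3] T [-0.01  0.01 -0.  ] w -0.0
[[-0.105, -0.03, -0.007, 0.0, 0.0, 0.173], [-0.212, -0.036, 0.0, 0.0, 0.0, -0.955], [-0.093, -0.035, 0.0, 0.0, 0.0, -0.967], [-0.093, -0.036, 0.0, 0.0, 0.0, -0.968], [-0.094, -0.036, 0.0, 0.0, 0.0, -0.968]]
[[-0.093, -0.036, 0.0, 0.0, 0.0, -0.967], [-0.093, -0.036, 0.0, 0.0, 0.0, -0.968], [-0.093, -0.036, 0.0, 0.0, 0.0, -0.968], [-0.093, -0.036, 0.0, 0.0, 0.0, -0.967], [-0.093, -0.035, 0.0, 0.0, 0.0, -0.968]]
[[-0.093, -0.036, 0.0, 0.0, 0.0, -0.968], [-0.093, -0.036, 0.0, 0.0, 0.0, -0.967], [-0.093, -0.036, 0.0, 0.0, 0.0, -0.968], [-0.093, -0.036, 0.0, 0.0, 0.0, -0.968], [-0.094, -0.036, 0.0, 0.0, 0.0, -0.967]]
[[-0.093, -0.036, 0.0, 0.0, 0.0, -0.968], [-0.093, -0.035, 0.0, 0.0, 0.0, -0.967]]
[593.96132215 174.17529399  68.01564664] 75.67032361003285
```

>>> apply_moves(
  series=[
    [[-0.105, -0.03, 0, 0, 0, 0.173], [-0.212, -0.036, 0, 0, 0, -0.955], [-0.093, -0.035, 0, 0, 0, -0.967], [-0.093, -0.036, 0, 0, 0, -0.968], [-0.094, -0.036, 0, 0, 0, -0.968]],
  ],
)

```text
clock: 17.4
eef_pos: [651.1, 192.4, 71.2]
tool_rot: [-3.141, -0.005, 0.109]
force: [2.1, 1.0, -2.7]
width: 0.0
```

>>> apply_moves(
  series=[
    [[-0.093, -0.036, 0, 0, 0, -0.968], [-0.093, -0.036, 0, 0, 0, -0.968], [-0.093, -0.036, 0, 0, 0, -0.968], [-0.093, -0.036, 0, 0, 0, -0.968], [-0.093, -0.036, 0, 0, 0, -0.968]],
  ],
)

```text
clock: 18.02
eef_pos: [626.1, 195.2, 71.3]
tool_rot: [-3.142, -0.005, 0.616]
force: [1.3, 2.9, 0.6]
width: 0.0
```

>>> apply_moves(
  series=[
    [[-0.093, -0.036, 0, 0, 0, -0.968], [-0.093, -0.036, 0, 0, 0, -0.968], [-0.093, -0.036, 0, 0, 0, -0.968], [-0.093, -0.036, 0, 0, 0, -0.968], [-0.093, -0.036, 0, 0, 0, -0.968]],
  ],
)

```text
clock: 18.65
eef_pos: [603.0, 184.4, 71.1]
tool_rot: [3.14, -0.003, 1.123]
force: [-0.5, 3.3, 0.9]
width: 0.3
```

>>> apply_moves(
  series=[
    [[-0.093, -0.036, 0, 0, 0, -0.968], [-0.093, -0.036, 0, 0, 0, -0.968], [0, 0, 0, 0, 0, 0], [0, 0, 0, 0, 0, 0], [0, 0, 0, 0, 0, 0]],
  ],
)

```text
clock: 19.27
eef_pos: [596.6, 176.8, 70.3]
tool_rot: [3.14, -0.002, 1.322]
force: [0.6, 5.5, 3.0]
width: 0.1
```

```bash
python3 - <<'E'
from h import *
st()
im=viewer.get_image('wrist'); cv2.imwrite('pics/w6.png',im)
E
```

```text
19.27 [596.6 176.8  70.3] [ 1.799e+02 -1.400e-01  7.574e+01] F [0.6 5.5 3. ] T [ 1.06  0.15 -0.04] w 0.1
```

View pics/w6.png

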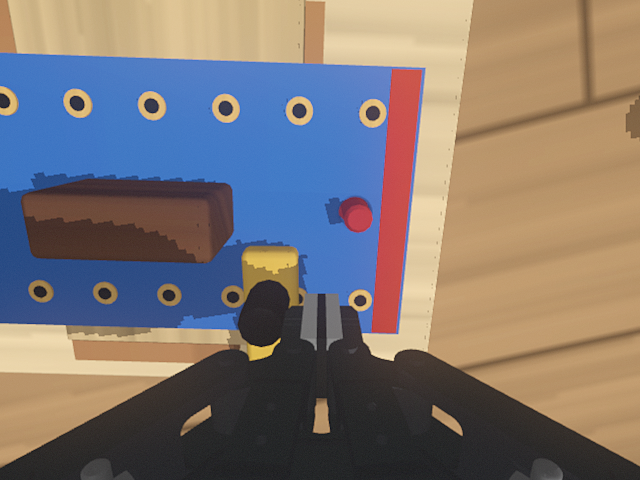

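The latch arm (yellow, column 270) now lies over the template's edge and looks nearly square to it. I'll push on to feel the stop.

>>> apply_moves(
  series=[
    [[-0.03, 0, 0, 0, 0, 0], [-0.03, 0, 0, 0, 0, 0], [-0.03, 0, 0, 0, 0, 0], [0, 0, 0, 0, 0, 0], [0, 0, 0, 0, 0, 0]],
  ],
)

```text
clock: 19.95
eef_pos: [596.5, 176.5, 70.5]
tool_rot: [3.138, -0.008, 1.324]
force: [0.4, 11.8, 0.7]
width: 0.0
```

No motion and the force rises to 12 N, so the latch is on its stop. Backing off and rising.

>>> apply_moves(
  series=[
    [[0.3, 0, 0, 0, 0, 0], [0.3, 0, 0, 0, 0, 0], [0, 0, -0.5, 0, 0, 0], [0, 0, -1, 0, 0, 0], [0, 0, -1, 0, 0, 0]],
  ],
)

```text
clock: 20.58
eef_pos: [602.0, 199.2, 195.0]
tool_rot: [-3.141, 0.002, 1.321]
force: [0.1, -0.4, 0.7]
width: 0.1
```

>>> apply_moves(
  series=[
    [[0.8, 0.5, -0.8, 0, 0, 0], [0.8, 0.5, -0.8, 0, 0, 0], [0.8, 0.5, -0.5, 0, 0, 0], [0, 0, 0, 0, 0, 0], [0, 0, 0, 0, 0, 0]],
  ],
)

```text
clock: 21.2
eef_pos: [703.6, 296.5, 297.7]
tool_rot: [-3.14, 0.003, 1.321]
force: [0.3, -0.1, -0.5]
width: -0.0
```

```bash
python3 - <<'E'
from h import *
st()
a=viewer.get_image('scene'); i=viewer.camera_info('scene')
a=cv2.resize(a[195:320,270:440],None,fx=4,fy=4,interpolation=cv2.INTER_CUBIC)
cv2.imwrite('pics/f.png',a)
E
```

```text
21.2 [703.6 296.5 297.7] [-179.91    0.19   75.69] F [ 0.3 -0.1 -0.5] T [-0.05  0.05  0.02] w -0.0
```

View pics/f.png

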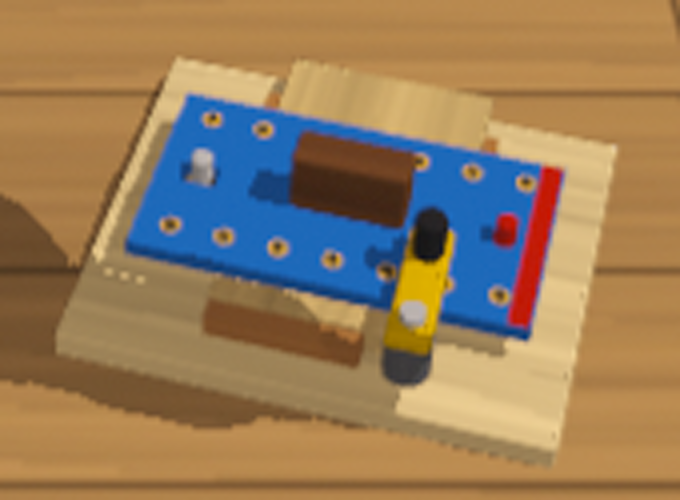

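The scene crop shows the template flat on the board with both pins standing through it: steel at (200,165), red at (506,230). The latch arm lies across its edge, and the robot is clear.

```bash
python3 -c "
from h import *
st(); print(ctrl.finish_job())"
```

```text
21.25 [703.4 296.1 297.7] [-179.89    0.19   75.67] F [-0.5 -0.3  0.5] T [-0.02  0.02 -0.02] w -0.2
the job is handed in; nothing more can be done
None
```

The template is seated on the jig with its red end over the red pin, the latch is turned over its edge, and the job is handed in at 21 s.

- **Template:** I gripped it by its wooden block and lined it up by looking at the red pin through its hole. It went down with no contact until the board stopped it at the expected height, with about 16 N on the wrist.
- **Latch:** I pushed the knob round with shut fingers until it would not move further and the force rose to about 12 N. I then backed off and moved clear.
- **Last checks:** The last picture showed both pins up through the holes, the template flat and the latch arm across its edge. The robot was clear, with under 1 N on the wrist. I never read the latch angle itself; I judged it only from the stop and the picture.
- **Disagreement:** The top and wrist cameras differed by about 5 mm on where the jig is. I used the wrist camera, and the fit bore it out.
- **Bystanders:** I did not measure the drill, tin, glue and screwdriver again at the end. No unexpected contact force showed at any step.

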